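# Shut the tea cupboard's gate and drop its latch

### The arm

A 7-joint arm with a two-finger parallel gripper is mounted at the origin on a cart in front of the work surface, level with it; the furniture and walls round the work are solid. World frame = base frame: x ahead of the robot, y to its left, z up, the work surface at z = 0. Lengths are in mm, angles in rad, forces in N, time in s.
With the tool pointing down it reaches from about 400 to 875 mm from the base axis. Payload 4.4 kg.
Tool frame: the origin (TCP) lies at the very end of the fingers, on their centre line; the grasp point (between the pads) lies 19 mm behind it; z points along the fingers, y is the direction in which the jaws open and shut (so a half turn about z gives the same grasp; the last joint's range is limited). The gripper opens to 85 mm and grips with 20 to 120 N. Pads are 22 mm wide; open, the fingers measure 114 mm over their backs; the gripper's body (76 mm by 85 mm) begins 54 mm behind the grasp point. The pads swing forward as they close: fully open they stand 13 mm farther back than shut.
Start: joints at [1.133, 0.628, 0.038, 1.517, -0.027, 0.996, -0.02], TCP at [236.169, -605.592, 231.313] pointing down, gripper open.
Joint ranges: [-3.06, 3.06], [-0.37, 2.12], [-1.25, 1.32], [0.18, 2.47], [-1.1, 4.24], [0.23, 1.98], [-2.94, 2.94]. Speed limits (rad/s): [2.57, 2.57, 3.14, 3.14, 3.14, 3.14, 3.14].

### API

Orientations are given as [roll, pitch, yaw] about the fixed x, y, z axes, in that order (R = Rz(yaw) Ry(pitch) Rx(roll)).
In Python, from cell import ctrl gives the robot as it stands. The module is installed in compiled form; this text tells all that it offers.
- The arm moves only by the shell command python3 -m jog 'ROWS'. ROWS is text: rows parted by semicolons, each of 7 numbers parted by spaces: the shift along the tool's x, y, z in mm, then the turn, a rotation vector about the tool's x, y, z in degrees, then the opening, from -1 (shut) to 1 (fully open). In form: x y z wx wy wz claw; .... A call has 1 to 8 rows; each row is the pose to reach, as a shift and turn from the pose commanded when the call began, along the tool's axes at that moment; what a row does not reach only later rows make up. A row lasts 1/8 s, in which the tool goes at most 62.5 mm and 10.7 degrees, less where a joint would pass 70% of its speed; a pose out of reach is approached as far as the arm can. A call with a gripper value outside its range is refused whole. The fingers move at their own pace and stop on an object; the grip force is fixed at half the most. Time passes only in rows, so rows that repeat a pose let the fingers close. It gives the time, the measured TCP pose, the force and the opening at its end, in the units of the state.
- ctrl.read_state(): the state, without advancing time (a new reading comes with each control period).
- ctrl.get_image(name): name is "side" or "top" or "wrist"; returns a dict with "image" (400x640x3 uint8, red, green, blue), "z_map" (400x640 float32, mm along the optical axis (not along the pixel's ray), 0 where there is no reading), "vertical_fov" (degrees; the focal length in pixels is half the picture's height over the tangent of half this angle, whatever the lens; pixels are square), "cx", "cy" (the principal point, pixels), "extrinsics" (4x4, takes a point from world to camera coordinates); the wrist camera has in their place "hand_eye" (4x4, takes a point from camera to tool coordinates, whose origin is the TCP and whose axes are the flange's). Camera axes: x right, y down, z forward; pixel columns grow to the right and rows downward; lengths in mm; the calibration is good to about 2 mm. A picture is of the moment at which its call begins: read the wrist's pose just before it.
- ctrl.finish_job(): hands the job in, once; it reports no verdict.
The state is a dict: "clock": time; "qpos": joint angles; "qd": joint speeds; "tau": joint torques, N m; "eef_pos": TCP position; "tool_rot": TCP orientation; "force": force on the tool from outside, world axes, zero at the start; "torque": the same for the moment, N m; "width": finger opening in mm.
Only numpy, scipy, OpenCV 4.12 (cv2) and the standard library are available. Lean on these libraries where they do the work, as an engineer would, in place of code of your own. Each camera call takes 0.05 s, during which the arm holds its last target.

### The job

Shut the ajar gate of the small tea cupboard and latch it: lift the latch bar by its thumb lug, ease the gate home against its spring buffer with the bar passing over the keeper's nose, and keep it pressed there while the bar drops behind the nose, so that it lies level in the keeper and holds the gate shut. Do not slam or force the gate or the bar, and leave the things standing around where they are.

Things in the scene. Friction and masses are not known exactly. Their poses are not given: they have to be found in the camera images.
- tea_cupboard: fixed wooden cupboard with a slatted gate, 260 mm wide (y), 100 mm deep (x), 178 mm high; origin under its centre; own -x is its front, which faces the robot; the gate hangs in front of its posts, hinged on the left (own +y), latched on the right (own -y). On the roof only two flat coasters, at the left
- gate_hinge (a point): point on the gate's upright hinge axis, 158 mm above the counter (height of the latch bar's pivot); own axes as the cupboard's. The gate is 14 mm thick and reaches 220 mm from this axis; its top is 176 mm high
- gate (a joint): gate angle, rad: positive = open towards the robot, about 0 = shut, give or take 0.05 as the keeper was set (0: gate parallel to the cupboard's front; then it reaches from the hinge along the cupboard's -y). Starts ajar, 0.18 to 0.36. Light friction only; stays where left. It can swing inward a little past 0 (stop at -0.05)
- latch_bar (a joint): latch bar's angle about its pivot, rad, positive = free end raised. 0 = level, seated in the keeper; free of the keeper it falls to -0.10 (rest pin); about 0.10 = lying on top of the nose; at 0.17 or more it passes over the nose; stop at 0.6. It falls by its own weight (160 g)
- thumb_lug (a point): centre of the bar's thumb lug: upright steel, 10 mm thick (own x, the gate's normal), 24 mm wide, 56 mm high, rising above the gate's top and best pinched from above across its 10 mm; with the bar level its centre is 38 mm above the gate's top. From the bar's pivot it lies 85 mm towards the free end and 56 mm up. Own axes turn with gate and bar
- bar_pivot (a point): the bar's pivot on the gate's front, in the bar's mid-plane: 92 mm from the hinge axis along the gate and 14 mm in front of the gate's mid-plane (the hinge axis lies in that mid-plane), 158 mm above the counter. Own axes turn with the gate; own x is the pivot's axis
- bar_tip (a point): point in the middle of the flat steel bar (6 mm thick, 16 mm high), 150 mm from its pivot and 8 mm from its free end; 242 mm from the hinge axis along the gate. This end drops into the keeper
- keeper_nominal (a point): DRAWN place, fixed to the cupboard, of the keeper's seat at the nose's inner face, 150 mm above the counter. The keeper is a steel hook: the bar lies on its seat behind a square nose 14 mm high, 7 mm thick. It was set by eye in slotted holes: really up to 8 mm further in or out (cupboard's x) than drawn, not measured. More than 25 N from the bar bends it
- buffer_nominal (a point): DRAWN place of the tip of the rubber-tipped spring buffer (4 N per mm, 7 mm travel; pushes the gate back out) on the keeper's bracket, off by the same amount as the keeper. It meets the back of the gate's free edge, 213 mm from the hinge axis. The bar can drop behind the nose only with the gate pressed up to 2 mm in (1 to 8 N at the buffer), which is felt, not seen; over 16 N there (4 mm) spoils it
- pepper_mill: bystander: dark wooden pepper mill, 58 mm across, 170 mm high, right of the cupboard; origin under its centre
- creamer: bystander: glass creamer with a silver handle, 80x120x113 mm, to the right of the cupboard, beyond the shelf's upright; origin under its centre
- teal_glass: bystander: teal drinking glass, 68 mm across, 84 mm high; origin under its centre
- cup: bystander: small white and green espresso cup, 63x88x51 mm, left of the cupboard; origin under its centre
- spoon: bystander: steel spoon, 138 mm long, lying on the counter; origin under its centre

How it is judged:
By the outcome, as a careful person would: the job done as asked, in the order asked, and still so for the second after the job is handed in, with the robot touching nothing.
It also fails if it takes over 58 s, if anything falls off the work surface, if the arm or the gripper's body presses on something with over 40 N, if the wrist force passes 120 N, or if a joint passes its speed limit or range.

## Working session

There is one attempt and no reset: what is moved stays moved. The work goes in short steps, Python scripts to look and compute and a shell command to move; the robot and the scene stay as the last step left them, time stands still between calls to the robot, and variables do not carry over. Pictures are saved under pics/ and viewed, and the job is handed in when it is done.

```bash
mkdir -p pics; cat > h.py <<'E'
import numpy as np, cv2
from cell import ctrl
from scipy.spatial.transform import Rotation as R
def K(d):
    f=200/np.tan(np.radians(d["vertical_fov"])/2); return f,d["cx"],d["cy"]
def T_cw(d,s=None):
    if "extrinsics" in d: return np.linalg.inv(np.array(d["extrinsics"]))
    T=np.eye(4); T[:3,:3]=R.from_euler('xyz',s["tool_rot"]).as_matrix(); T[:3,3]=s["eef_pos"]
    return T@np.array(d["hand_eye"])
def cloud(d,s=None):
    f,cx,cy=K(d); z=d["z_map"]; v,u=np.mgrid[:400,:640]
    P=np.stack([(u-cx)/f*z,(v-cy)/f*z,z,np.ones_like(z)],-1)
    W=(P@T_cw(d,s).T)[...,:3]; W[z==0]=np.nan; return W
def snap(name,fn):
    s=ctrl.read_state(); d=ctrl.get_image(name)
    cv2.imwrite('pics/'+fn+'.png',d["image"][...,::-1]); W=cloud(d,s)
    np.savez('pics/'+fn+'.npz',W=W,im=d["image"],T=T_cw(d,s),K=np.array(K(d)))
    return s,d,W
E
python3 - <<'E'
from h import *
for n in("side","top","wrist"):
    s,d,W=snap(n,n+'0'); print(n,K(d),T_cw(d,s).round(3).tolist(),np.isnan(W[...,0]).mean())
print(s)
E
```

```text
side (np.float64(429.77689962168853), 315.963262953641, 193.85302918312712) [[-0.998, 0.021, -0.059, 592.172], [0.059, 0.627, -0.777, 1198.303], [0.021, -0.779, -0.627, 969.229], [0.0, 0.0, 0.0, 1.0]] 0.0407890625
top (np.float64(498.3026531568855), 311.387012372928, 195.79086049935123) [[-0.03, -0.993, 0.114, 359.852], [-0.999, 0.031, 0.01, 156.609], [-0.013, -0.114, -0.993, 1608.459], [0.0, 0.0, 0.0, 1.0]] 0.00396484375
wrist (np.float64(337.536864532654), 317.3467220195828, 199.46744249128085) [[0.363, -0.886, -0.288, 308.671], [-0.932, -0.346, -0.11, -576.304], [-0.002, 0.308, -0.951, 372.756], [0.0, 0.0, 0.0, 1.0]] 0.00422265625
{'clock': 0.1, 'qpos': array([ 1.13321729,  0.62925287,  0.03843288,  1.51825669, -0.02700118,
        0.99635429, -0.01998998]), 'qd': array([ 1.44200650e-03, -1.42848761e-03,  6.73160585e-05, -2.87005796e-03,
       -1.46675204e-03,  2.47308657e-03,  1.28557843e-03]), 'tau': array([ 2.30898841e-03, -5.64543128e+01,  1.23027977e+00, -1.93979323e+01,
        1.13264448e-02,  5.41772519e-03,  3.37443294e-05]), 'eef_pos': array([ 235.95477681, -605.04589539,  230.48497354]), 'tool_rot': array([-3.13983897e+00,  9.93673747e-06,  3.71798287e-01]), 'force': array([-0.23384374, -0.26697438,  0.09562484]), 'torque': array([ 0.00794139, -0.02282777,  0.03335036]), 'width': 85.3967134187251}
```

View pics/side0.png

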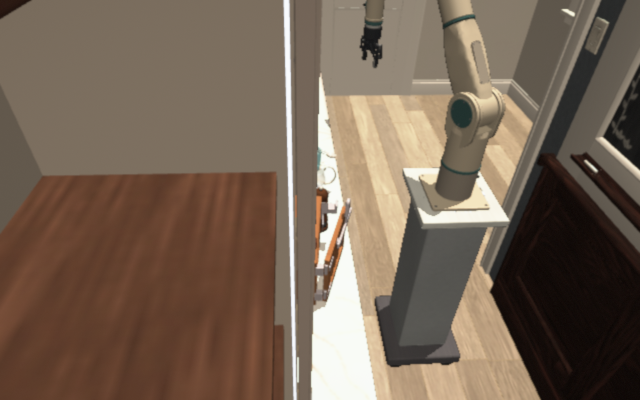

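View pics/top0.png

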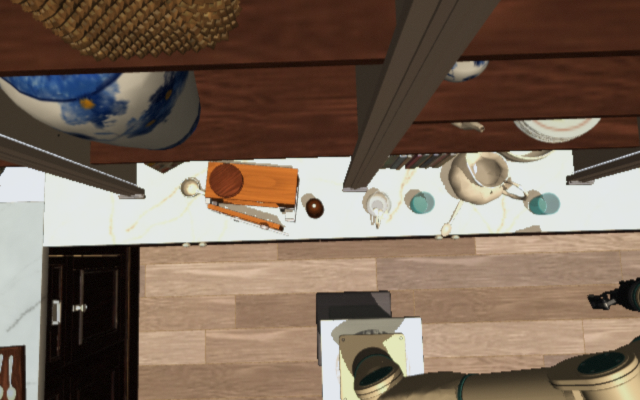

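View pics/wrist0.png

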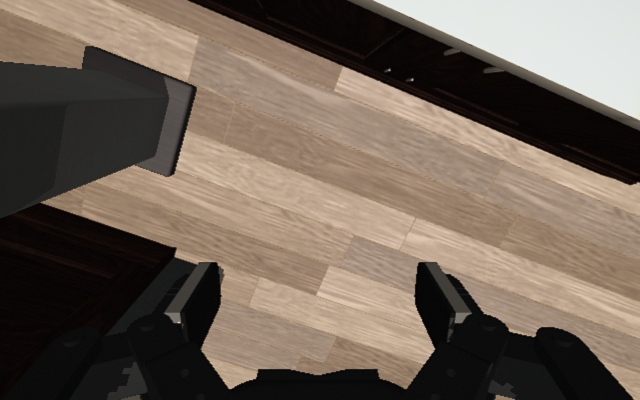

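The side view is mostly blocked by the shelf upright. In the top view the cupboard is at px (207-298, 160-235), with the gate ajar along its lower edge and the mill at (314, 207).

```bash
python3 - <<'E'
from h import *
a=np.load('pics/top0.npz'); W=a['W']; im=a['im']
c=cv2.resize(im[145:250,180:345],None,fx=4.8,fy=4.8,interpolation=cv2.INTER_CUBIC)
cv2.imwrite('pics/topcrop.png',c[...,::-1])
for v in range(150,246,4):
    print(v,' '.join('%d,%d,%d'%tuple(W[v,u]) for u in range(204,310,8)))
s=np.load('pics/side0.npz'); c=cv2.resize(s['im'][140:320,300:380],None,fx=3.3,fy=3.3,interpolation=cv2.INTER_CUBIC); cv2.imwrite('pics/sidecrop.png',c[...,::-1])
E
```

```text
150 632,443,343 631,422,345 632,402,338 631,381,339 631,361,338 630,340,340 629,319,340 629,298,339 628,277,340 627,257,339 626,236,340 627,215,335 625,194,342 625,174,339
154 623,444,339 622,423,337 621,402,339 621,382,336 619,360,344 620,340,336 619,319,336 617,298,342 617,277,342 617,257,337 615,236,342 615,215,338 614,195,343 614,174,341
158 612,444,340 611,423,340 610,402,340 609,381,343 609,360,342 609,340,340 609,320,336 609,299,332 609,279,328 609,258,325 609,238,319 670,231,3 669,205,4 668,179,3
162 666,521,0 632,457,177 631,434,176 663,442,2 663,416,0 663,390,-2 662,363,-2 659,336,7 660,311,-2 660,285,-5 658,258,-1 656,232,6 657,206,-1 656,180,0
166 652,520,4 619,457,180 615,430,198 615,407,197 617,387,179 617,364,176 617,341,173 614,317,182 614,293,183 645,284,3 644,258,1 642,232,8 642,206,4 642,180,1
170 639,520,3 608,458,176 604,430,199 604,408,192 603,385,192 604,363,182 604,341,177 603,317,182 603,294,179 602,271,177 600,247,183 601,224,176 630,207,-3 628,180,2
174 625,520,6 593,454,194 593,431,194 592,408,194 592,385,191 593,364,179 591,340,185 592,317,178 591,294,179
[... 2063 characters left out ...]
,-4 452,367,-2 438,315,225 448,311,35 439,274,182 448,263,0 448,237,-4 446,211,8 446,186,0
230 443,522,-1 442,495,7 442,470,3 441,445,-1 440,418,0 439,392,2 439,366,2 438,341,0 437,315,3 429,276,153 435,263,1 435,237,2 434,212,-2 433,186,-4
234 430,521,3 430,496,0 429,470,2 428,445,0 428,420,-6 426,393,0 426,368,-7 425,341,-1 424,315,0 424,290,-6 417,253,153 422,238,3 421,212,-5 420,186,-4
238 417,522,1 417,495,6 416,471,-2 415,445,0 414,419,-2 414,394,-6 413,367,1 412,341,3 411,315,2 411,290,0 410,264,-1 409,238,2 408,213,-3 407,187,0Traceback (most recent call last):
  File "<stdin>", line 6, in <module>
  File "<stdin>", line 6, in <genexpr>
ValueError: cannot convert float NaN to integer
```

View pics/topcrop.png

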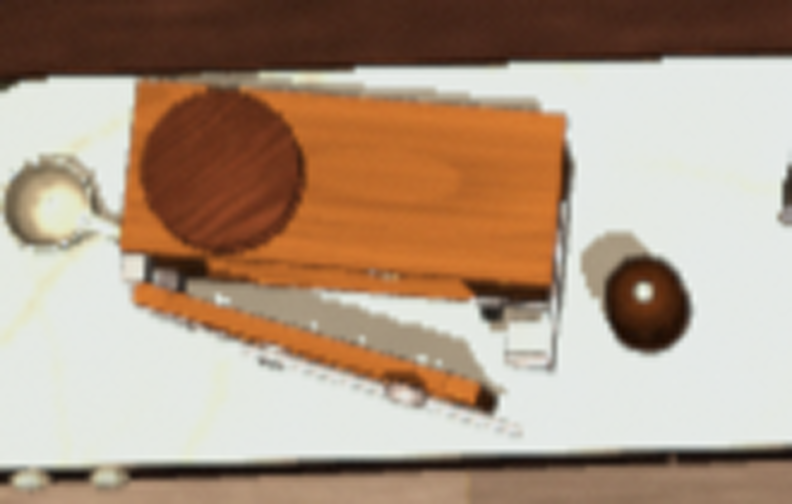

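```bash
cat >> h.py <<'E'
def ray(a,u,v,z):
    f,cx,cy=a['K']; T=a['T']; d=T[:3,:3]@np.array([(u-cx)/f,(v-cy)/f,1]); o=T[:3,3]
    return o+d*(z-o[2])/d[2]
E
python3 - <<'E'
from h import *
a=np.load('pics/top0.npz')
r=lambda cu,cv,z: ray(a,(cu+.5)/4.8-.5+180,(cv+.5)/4.8-.5+145,z).round(1)
for n,p in dict(FL=(122,250,178),FR=(550,287,178),BR=(565,115,178),BL=(137,82,178)).items(): print(n,r(*p))
for n,p in dict(gLf=(135,300,176),gLb=(138,283,176),gRb=(481,381,176),gRf=(474,403,176),lug=(405,390,233),lugL=(384,391,233),lugR=(427,393,233),bartip=(520,433,150),k1=(507,362,158),k2=(551,368,158),kb=(550,318,158),kl=(507,320,158),mill=(648,300,165)).items(): print(n,r(*p))
E
```

```text
FL [530.8 478.6 178. ]
FR [500.4 220.9 178. ]
BR [604.8 209.1 178. ]
BL [633.4 468.9 178. ]
gLf [500.5 471.4 176. ]
gLb [510.7 469.5 176. ]
gRb [445.3 263.8 176. ]
gRf [432.3 268.3 176. ]
lug [438.1 303.4 233. ]
lugL [437.9 315.5 233. ]
lugR [436.  290.7 233. ]
bartip [414.5 242.7 150. ]
k1 [457.5 249.1 158. ]
k2 [453.  222.4 158. ]
kb [483.5 222.2 158. ]
kl [483.  248.4 158. ]
mill [492.  162.3 165. ]
```

The cupboard is yawed about -0.11 and the gate stands about 0.20 open. The lug is near (437, 305). I'm moving to a wrist view above it, in two legs.

```bash
python3 -m jog '42 -45 -10 0 0 0 1; 84 -89 -20 0 0 0 1; 126 -134 -30 0 0 0 1; 168 -179 -40 0 0 0 1; 210 -223 -50 0 0 -6 1; 252 -268 -60 0 0 -12 1; 295 -313 -70 0 0 -18 1; 337 -357 -79 0 0 -24 1'
```

```text
clock: 1.15
eef_pos: [420.9, -148.7, 310.8]
tool_rot: [3.141, -0.0, 0.794]
force: [0.6, -0.5, 0.5]
width: 85.5
```

```bash
python3 - <<'E'
from h import *
s=ctrl.read_state(); print(s)
M=R.from_euler('xyz',s['tool_rot']).as_matrix()
print(M.T@(np.array([432,305,310])-s['eef_pos']))
E
```

```text
{'clock': 1.15, 'qpos': array([ 0.41068035,  0.24194754, -0.16779212,  1.93873256,  0.04895333,
        0.96404553, -0.55712241]), 'qd': array([-0.75515639, -0.0721496 , -0.42547907, -0.11971424,  0.10932712,
        0.1970977 , -0.38293417]), 'tau': array([  3.98867995, -35.1530993 ,   0.26219862, -17.45211124,
        -0.12690788,   0.13712461,   0.40800828]), 'eef_pos': array([ 420.91711594, -148.70135224,  310.79565411]), 'tool_rot': array([ 3.14089666e+00, -1.91691796e-04,  7.93886170e-01]), 'force': array([ 0.58326387, -0.53798651,  0.47912967]), 'torque': array([-0.00941358, -0.07544897, -0.04311489]), 'width': 85.46365908876528}
[ 331.29661946 -310.17820126    0.6432788 ]
```

```bash
python3 -m jog '42 -39 0 0 0 -4 1; 83 -78 0 0 0 -8 1; 125 -117 0 0 0 -12 1; 166 -156 0 0 0 -16 1; 208 -195 0 0 0 -20 1; 250 -234 0 0 0 -24 1; 291 -273 0 0 0 -26 1; 331 -310 0 0 0 -26 1'; python3 -m jog '0 0 0 0 0 0 1'; python3 - <<'E'
from h import *
s,d,W=snap('wrist','w1'); print(s['eef_pos'],s['tool_rot'],s['force'])
E
```

```text
clock: 2.15
eef_pos: [432.7, 304.4, 310.2]
tool_rot: [3.142, 0.0, 1.245]
force: [0.1, 0.3, -0.2]
width: 85.1
clock: 2.28
eef_pos: [431.4, 307.7, 310.0]
tool_rot: [-3.139, -0.003, 1.252]
force: [0.5, -0.5, -0.4]
width: 85.4
[431.35586244 307.73756195 310.02574984] [-3.13947671e+00 -2.67291032e-03  1.25179588e+00] [ 0.50819769 -0.48390554 -0.38545191]
```

View pics/w1.png

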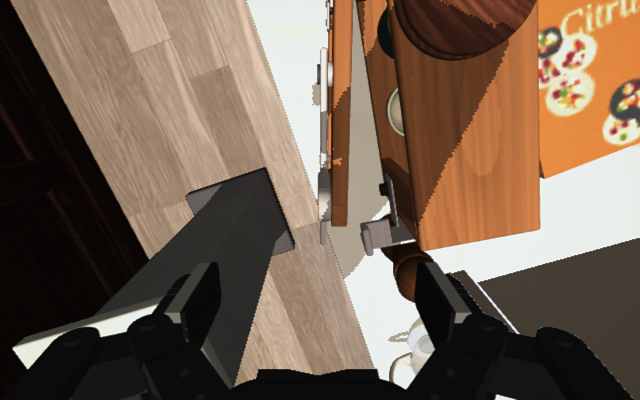

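The wrist view shows the gate as an orange strip at cols 330-352 down to row 225, the lug near (324, 190), the bar tip near (324, 240), and the keeper and buffer at (360-400, 180-255). I'm zooming in.

```bash
python3 - <<'E'
from h import *
a=np.load('pics/w1.npz'); W=a['W']
c=cv2.resize(a['im'][140:265,290:420],None,fx=4.6,fy=4.6,interpolation=cv2.INTER_CUBIC)
cv2.imwrite('pics/w1c.png',c[...,::-1])
for v in range(60,262,8):
    print(v,' '.join('%d:%s'%(u,','.join('%.0f'%x for x in W[v,u])) for u in list(range(314,356,4))))
print()
for v in range(170,260,5):
    print(v,' '.join('%d:%s'%(u,','.join('%.0f'%x for x in W[v,u])) for u in list(range(358,415,5))))
E
```

```text
60 314:462,419,0 318:466,418,0 322:465,404,168 326:468,403,167 330:479,411,32 334:474,400,175 338:477,399,175 342:479,398,176 346:482,397,175 350:485,396,176 354:509,404,-1
68 314:459,411,-1 318:461,399,165 322:464,398,166 326:467,397,167 330:469,396,169 334:472,395,175 338:475,394,177 342:478,393,176 346:481,392,176 350:484,391,175 354:506,395,-0
76 314:456,402,-0 318:459,394,166 322:462,393,166 326:465,392,165 330:468,391,167 334:470,389,175 338:473,388,175 342:476,387,175 346:479,386,177 350:482,386,175 354:504,386,-2
84 314:453,393,0 318:457,388,158 322:460,387,164 326:463,386,165 330:466,385,163 334:469,384,175 338:472,383,175 342:474,382,176 346:477,381,176 350:480,380,174 354:501,377,1
92 314:450,384,1 318:454,382,-0 322:458,381,164 326:461,380,164 330:468,378,33 334:467,378,175 338:470,377,177 342:473,376,176 346:476,375,176 350:479,374,173 354:498,367,-0
100 314:447,374,-0 318:451,373,-0 322:456,375,164 326:459,374,163 330:465,369,34 334:465,372,175 338:468,371,176 342:471,370,175 346:474,370,177 350:477,368,175 354:495,358,-0
108 314:443,365,-0 318:448,363,-0 322:454,369,16
[... 6170 characters left out ...]
:463,234,150 378:467,232,150 383:472,231,149 388:477,229,149 393:482,225,144 398:486,224,146 403:491,224,148 408:495,223,149 413:500,222,150
245 358:443,160,0 363:450,158,1 368:457,237,163 373:461,228,149 378:466,227,150 383:471,226,150 388:475,224,149 393:480,223,150 398:491,184,79 403:496,185,85 408:501,186,90 413:507,183,88
250 358:441,152,1 363:448,150,-0 368:455,233,165 373:462,145,-1 378:469,143,0 383:474,167,50 388:479,174,66 393:484,179,80 398:489,183,91 403:493,188,103 408:498,190,109 413:502,190,112
255 358:439,145,1 363:446,141,-1 368:454,227,163 373:460,137,0 378:467,135,0 383:474,132,-1 388:477,168,67 393:482,177,86 398:486,185,105 403:490,190,116 408:495,190,120 413:500,190,122
```

View pics/w1c.png

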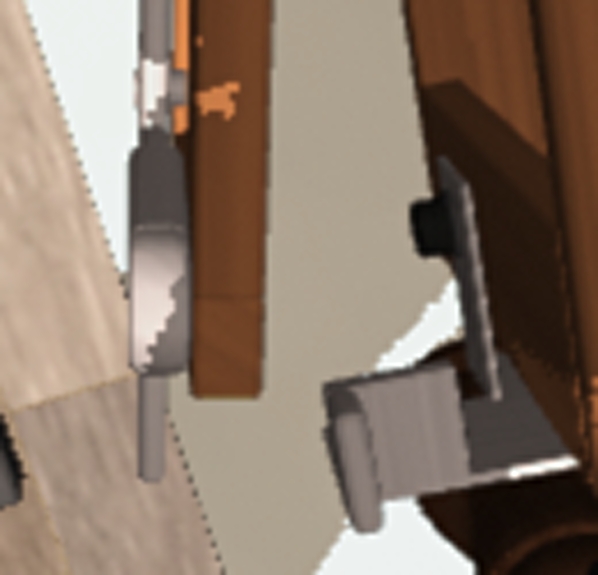

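```bash
python3 - <<'E'
from h import *
W=np.load('pics/w1.npz')['W']; im=np.load('pics/w1.npz')['im']
def reg(r,c,z): 
    P=W[r[0]:r[1],c[0]:c[1]].reshape(-1,3); return P[(P[:,2]>z[0])&(P[:,2]<z[1])]
def line(P):
    vx,vy,x0,y0=cv2.fitLine(P[:,:2].astype(np.float32),cv2.DIST_HUBER,0,.01,.01).ravel()
    d=np.array([vx,vy]); d*=-np.sign(d[1]); return np.array([x0,y0]),d
G=reg((20,224),(328,356),(173,178.5)); p0,d=line(G); 
n=np.array([d[1],-d[0]]);n*=-np.sign(n[0])
off=(G[:,:2]-p0)@n; al=(G[:,:2]-p0)@d
print('gate',p0,d,'phi',np.arctan2(-d[0],-d[1]),'thick',np.percentile(off,[1,50,99]),'z',np.median(G[:,2]),'end',np.percentile(al,[99.5,100]))
mid=p0+n*(np.percentile(off,1.)+np.percentile(off,99))/2
end=mid+d*np.percentile(al,99.8); H=end-220*d; print('hinge',H)
L=reg((170,226),(312,333),(180,240)); 
for nm,P in(('lug top',L[L[:,2]>229]),('lug',L)):
    q=P[:,:2]-H; print(nm,'along',np.percentile(q@d,[1,50,99]),'front',np.percentile(q@n,[1,50,99]),'z',np.percentile(P[:,2],[5,50,99]))
B=reg((40,166),(312,331),(150,172)); q=B[:,:2]-H; print('bar front',np.percentile(q@n,[1,50,99]))
# roof
Rf=reg((60,250),(400,545),(175,180.5)); 
print('roof',len(Rf))
m=(W[...,2]>175)&(W[...,2]<181); m[:, :400]=0
h=cv2.convexHull(Rf[:,:2].astype(np.float32)); print(cv2.approxPolyDP(h,8,True).reshape(-1,2))
N=reg((222,262),(358,375),(161,166)); S=reg((218,250),(360,395),(147,151.5))
psi=-0.113
for psi in(-.12,-.113,-.106):
    c,s=np.cos(psi),np.sin(psi); o=lambda P:(P[:,:2]-H)@np.array([[c,-s],[s,c]])
    print(psi,'nose x',np.percentile(o(N)[:,0],[1,10,50,90,99]).round(1),'y',np.percentile(o(N)[:,1],[1,99]).round(1),'seat x',np.percentile(o(S)[:,0],[1,50,99]).round(1),'y',np.percentile(o(S)[:,1],[1,99]).round(1))
    th=np.arctan2(-d[0],-d[1])-(-psi) ; print('theta',th)
E
```

```text
gate [465.2745  355.03326] [-0.3140135 -0.9494185] phi 0.31941745 thick [-6.88928596e+00 -1.84199667e-03  6.74731204e+00] z 175.55261573263482 end [86.98644305 88.08269099]
hinge [506.94262466 480.79058943]
lug top along [179.18204281 186.61767562 195.25893035] front [ 9.16796052 14.08798558 18.28493002] z [229.33045165 231.38142803 233.50997955]
lug along [171.96082498 179.49511755 197.77605721] front [ 9.06667235 13.95549524 18.35309589] z [188.21253887 227.83606106 233.37650131]
bar front [ 8.89007297 14.11598805 19.24455057]
roof 23615
[[620.1882  351.6905 ]
 [520.9184  384.50436]
 [500.6606  225.15828]
 [603.62683 212.84795]]
-0.12 nose x [-24.2 -23.6 -20.9 -18.3 -17.4] y [-258.2 -232.2] seat x [-23.5  -6.8   4.1] y [-259.4 -231.7]
theta 0.19941744
-0.113 nose x [-25.9 -25.2 -22.6 -19.9 -19.1] y [-258.1 -232. ] seat x [-25.1  -8.4   2.3] y [-259.4 -231.6]
theta 0.20641744
-0.106 nose x [-27.6 -27.  -24.3 -21.6 -20.9] y [-257.9 -231.9] seat x [-26.7 -10.1   0.4] y [-259.3 -231.5]
theta 0.21341744
```

```bash
python3 - <<'E'
from h import *
s=ctrl.read_state(); M=R.from_euler('xyz',s['tool_rot']).as_matrix()
print(s['eef_pos'],s['tool_rot'],s['qd'].round(3)); print(M.T@(np.array([436.5,312.4,190])-s['eef_pos']))
E
```

```text
[432.0316363  304.44367956 309.78309249] [-3.14042214e+00  2.44661368e-04  1.24828699e+00] [ 0.047 -0.021  0.04   0.035  0.012  0.007  0.005]
[  8.99165985   1.85645653 119.77880521]
```

```bash
python3 -m jog '3 1 20 0 0 0 1; 9 2 45 0 0 0 1; 9 2 65 0 0 0 1; 9 2 85 0 0 0 1; 9 2 98 0 0 0 1; 9 2 98 0 0 0 1'; python3 - <<'E'
from h import *
s,d,W=snap('wrist','w2'); print(s['eef_pos'],s['tool_rot'],s['force'])
M=R.from_euler('xyz',s['tool_rot']).as_matrix()
print(M.T@(np.array([436.5,312.4,190])-s['eef_pos']))
P=W[100:400,250:400].reshape(-1,3); P=P[(P[:,2]>227)&(P[:,2]<238)]
print(len(P), ((P-s['eef_pos'])@M).mean(0), np.percentile((P-s['eef_pos'])@M,[2,98],axis=0))
E
```

```text
clock: 3.08
eef_pos: [437.6, 309.2, 211.7]
tool_rot: [-3.141, 0.002, 1.243]
force: [-0.5, 0.0, -0.3]
width: 85.4
[437.61888777 309.21936909 211.68939963] [-3.14095667e+00  1.99169753e-03  1.24315073e+00] [-0.45500608  0.0064828  -0.30817864]
[ 2.69454861 -2.06914869 21.68539625]
891 [ -0.30583357  -1.72185765 -19.04618124] [[ -9.58264847  -6.6100999  -21.57134644]
 [  6.88556815   3.09389467 -15.670234  ]]
```

View pics/w2.png

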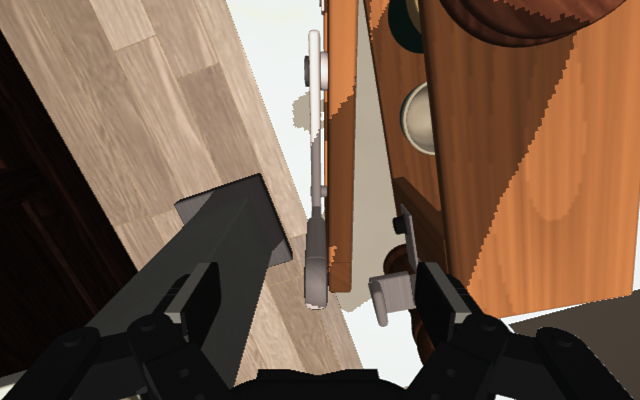

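The lug shows at (315, 285) between the open fingers, about 2 mm off centre. I'm going down the last 21 mm and then closing.

```bash
python3 -m jog '1 -1 8 0 0 0 1; 2 -2 16 0 0 0 1; 2 -2 21 0 0 0 1; 2 -2 21 0 0 0 1; 2 -2 21 0 0 0 0.3; 2 -2 21 0 0 0 -0.1; 2 -2 21 0 0 0 -0.4; 2 -2 21 0 0 0 -0.6'; python3 -m jog '0 0 0 0 0 0 -0.8; 0 0 0 0 0 0 -1; 0 0 0 0 0 0 -1; 0 0 0 0 0 0 -1';  python3 - <<'E'
from h import *
s,d,W=snap('wrist','w3'); print(s['eef_pos'],s['tool_rot'],s['force'],s['torque'],s['width'])
E
```

```text
clock: 4.12
eef_pos: [436.5, 313.2, 191.4]
tool_rot: [3.141, -0.0, 1.244]
force: [-1.0, 0.0, 0.4]
width: 17.2
clock: 4.62
eef_pos: [436.5, 313.2, 191.5]
tool_rot: [3.141, -0.0, 1.244]
force: [-0.5, -0.6, 3.2]
width: 9.5
[436.52248837 313.1804485  191.47567316] [ 3.14136524e+00 -1.00562570e-04  1.24436695e+00] [-0.52318498 -0.61169342  3.24128359] [-0.16587817  0.0448318   0.04160994] 9.529953677823269
```

View pics/w3.png

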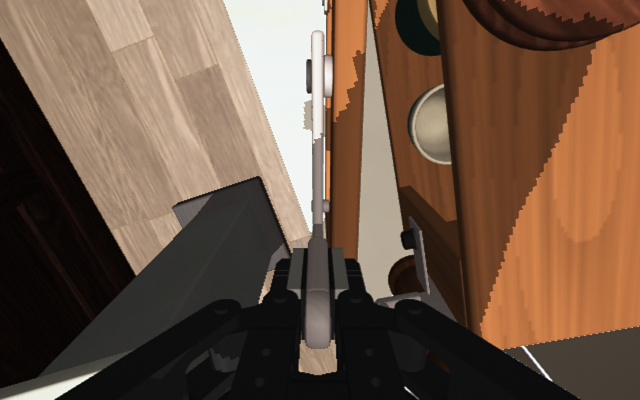

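Pinched at a width of 9.5 mm, with small forces. Next I'm working out the rows for the lift, which is an arc about the pivot, and for the swing about the hinge.

```bash
cat > g.py <<'E'
from h import *
H=np.array([506.9,480.8,158.]); PHI0=.322; B0=-.10
T0=np.eye(4); T0[:3,:3]=R.from_euler('xyz',[np.pi,0,1.2444]).as_matrix(); T0[:3,3]=[436.5,313.2,191.5]
def d(p): return np.array([-np.sin(p),-np.cos(p),0])
def n(p): return np.array([-np.cos(p),np.sin(p),0])
PV=H+92*d(PHI0)+14*n(PHI0)
def about(pt,Rm):
    T=np.eye(4); T[:3,:3]=Rm; T[:3,3]=pt-Rm@pt; return T
def pose(phi,b):
    # raise bar: free end up, about n axis
    ax=np.cross(d(PHI0),[0,0,1]); 
    A=about(PV,R.from_rotvec(ax*(b-B0)).as_matrix())
    G=about(H,R.from_rotvec([0,0,-(phi-PHI0)]).as_matrix())
    return G@A@T0
def rows(p,seq):
    I=np.linalg.inv(pose(*p))
    for q in seq:
        r=I@pose(*q); print(q,r[:3,3].round(1),np.degrees(R.from_matrix(r[:3,:3]).as_rotvec()).round(2))
def st():
    s=ctrl.read_state(); 
    print('clk',s['clock'],s['eef_pos'].round(2),s['tool_rot'].round(4),'F',s['force'].round(2),'M',s['torque'].round(3),'w',round(s['width'],2))
    return s
E
python3 - <<'E'
from g import *
rows((.322,-.1),[(.322,b) for b in(-.06,-.02,.03,.08,.13,.18,.22,.24)])
E
```

```text
(0.322, -0.06) [ 1.4 -0.  -3.5] [-0.01 -2.29  0.  ]
(0.322, -0.02) [ 3. -0. -7.] [-0.02 -4.58  0.  ]
(0.322, 0.03) [  5.1  -0.  -11.3] [-0.03 -7.45  0.  ]
(0.322, 0.08) [  7.4  -0.  -15.4] [ -0.05 -10.31   0.  ]
(0.322, 0.13) [ 10.   -0.  -19.5] [ -0.06 -13.18   0.  ]
(0.322, 0.18) [ 12.7  -0.1 -23.4] [ -0.07 -16.04  -0.  ]
(0.322, 0.22) [ 15.1  -0.1 -26.4] [ -0.08 -18.33  -0.  ]
(0.322, 0.24) [ 16.3  -0.1 -27.9] [ -0.09 -19.48  -0.  ]
```

```bash
python3 -m jog '1.4 0 -3.5 0 -2.3 0 -1; 3 0 -7 0 -4.6 0 -1; 5.1 0 -11.3 0 -7.5 0 -1; 7.4 0 -15.4 0 -10.3 0 -1; 10 0 -19.5 0 -13.2 0 -1; 12.7 0 -23.4 0 -16 0 -1; 15.1 0 -26.4 0 -18.3 0 -1; 16.3 0 -27.9 0 -19.5 0 -1'; python3 -m jog '0 0 0 0 0 0 -1; 0 0 0 0 0 0 -1'; python3 - <<'E'
from g import *
st(); s,d_,W=snap('wrist','w4'); st()
print(pose(.322,.24)[:3,3])
rows((.322,.24),[(p,.24) for p in(.31,.295,.28,.265,.25,.235,.22,.21)])
rows((.21,.24),[(p,.24) for p in(.2,.19,.18,.172,.165,.16,.155,.15)])
E
```

```text
clock: 5.68
eef_pos: [441.5, 328.8, 218.4]
tool_rot: [-3.141, 0.342, 1.245]
force: [-0.2, 1.1, -3.7]
width: 9.4
clock: 5.92
eef_pos: [441.5, 328.8, 218.4]
tool_rot: [-3.141, 0.339, 1.245]
force: [1.7, 1.4, -8.0]
width: 9.2
clk 5.925 [441.5  328.76 218.43] [-3.1409  0.3394  1.2447] F [ 1.71  1.43 -8.03] M [ 0.869 -0.426 -0.021] w 9.17
clk 5.975 [441.52 328.81 218.47] [-3.1409  0.3393  1.2447] F [ 0.45  1.24 -7.83] M [ 0.931 -0.48   0.026] w 9.32
[441.65262059 328.64501839 219.35106963]
(0.31, 0.24) [-0.1  2.   0.1] [-0.23  0.   -0.65]
(0.295, 0.24) [-0.3  4.5  0.1] [-0.52  0.   -1.46]
(0.28, 0.24) [-0.4  6.9  0.1] [-0.8   0.   -2.27]
(0.265, 0.24) [-0.4  9.4  0.2] [-1.09  0.   -3.08]
(0.25, 0.24) [-0.5 11.9  0.2] [-1.38  0.01 -3.89]
(0.235, 0.24) [-0.5 14.4  0.2] [-1.66  0.01 -4.7 ]
(0.22, 0.24) [-0.4 16.9  0.2] [-1.95  0.01 -5.51]
(0.21, 0.24) [-0.4 18.5  0.2] [-2.14  0.01 -6.05]
(0.2, 0.24) [-0.1  1.7  0. ] [-0.19  0.   -0.54]
(0.19, 0.24) [-0.2  3.3  0.1] [-0.38  0.   -1.08]
(0.18, 0.24) [-0.3  5.   0.1] [-0.57  0.   -1.62]
(0.172, 0.24) [-0.4  6.3  0.1] [-0.73  0.   -2.05]
(0.165, 0.24) [-0.4  7.4  0.2] [-0.86  0.   -2.43]
(0.16, 0.24) [-0.4  8.3  0.2] [-0.96  0.   -2.7 ]
(0.155, 0.24) [-0.4  9.1  0.2] [-1.05  0.   -2.97]
(0.15, 0.24) [-0.5  9.9  0.2] [-1.15  0.01 -3.24]
```

View pics/w4.png

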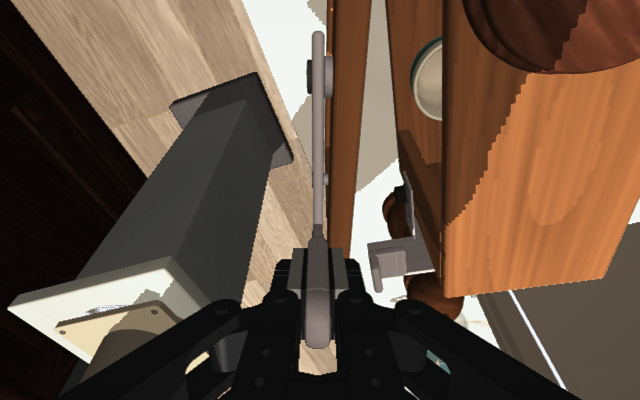

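```bash
python3 - <<'E'
from g import *
for f in('w3','w4'):
    W=np.load(f'pics/{f}.npz')['W']
    for v in list(range(60,230,12))+[238,245,260,280,300,320,335]:
        u=range(311,327) ; P=np.array([W[v,x] for x in u]); q=P[:,:2]-H[:2]
        a=q@d(.322)[:2]; b=q@n(.322)[:2]
        m=(b>11)&(b<18)&(P[:,2]>100)
        if m.any(): print(f,v,a[m].mean().round(1),b[m].mean().round(1),P[m,2].mean().round(1),end=' | ')
    print()
    G=W[20:200,326:372].reshape(-1,3); G=G[(G[:,2]>173.5)&(G[:,2]<178)]
    vx,vy,x0,y0=cv2.fitLine(G[:,:2].astype(np.float32),cv2.DIST_HUBER,0,.01,.01).ravel(); print('phi',np.arctan(vx/vy), 'z',np.median(G[:,2]))
st()
E
```

```text
w3 60 89.1 14.2 165.8 | w3 72 94.3 14.3 165.3 | w3 84 99.6 14.3 164.8 | w3 96 105.0 14.1 164.2 | w3 108 110.6 14.3 163.8 | w3 120 116.3 14.4 163.4 | w3 132 122.3 14.4 162.5 | w3 144 128.3 14.4 162.0 | w3 156 134.7 14.5 161.1 | w3 168 141.0 14.5 160.8 | w3 180 147.7 14.5 160.0 | w3 192 154.6 14.8 159.2 | w3 204 162.2 14.6 157.1 | w3 216 168.9 14.6 157.9 | w3 228 174.0 14.6 163.1 | w3 238 171.8 14.6 181.1 | w3 245 172.4 14.4 187.8 | w3 260 173.4 14.4 200.7 | w3 280 175.0 14.2 214.6 | w3 300 176.8 14.2 225.5 | w3 320 181.7 14.3 230.7 | w3 335 186.9 14.3 232.4 | 
phi 0.32646868 z 175.5339874342329
w4 60 86.7 14.4 162.5 | w4 72 91.5 14.4 164.7 | w4 84 96.7 14.4 166.0 | w4 96 102.2 14.4 166.8 | w4 108 107.5 14.7 168.6 | w4 120 113.0 14.7 170.2 | w4 132 118.8 14.7 171.5 | w4 144 124.8 14.7 173.0 | w4 156 131.0 14.8 174.2 | w4 168 137.2 14.8 175.9 | w4 180 143.8 14.8 177.4 | w4 192 150.4 14.6 179.1 | w4 204 157.5 14.9 180.7 | w4 216 164.4 14.9 182.7 | w4 228 167.6 14.9 189.0 | w4 238 159.1 14.6 205.7 | w4 245 157.8 14.6 211.8 | w4 260 154.6 14.3 224.3 | w4 280 151.1 14.3 238.2 | w4 300 149.3 14.3 249.1 | w4 320 152.0 14.4 255.7 | w4 335 156.6 14.4 258.8 | 
phi 0.32919165 z 175.59002707606328
clk 5.975 [441.52 328.81 218.47] [-3.1409  0.3393  1.2447] F [ 0.45  1.24 -7.83] M [ 0.931 -0.48   0.026] w 9.32
```

The bar's slope in the depth data gives +0.245 rad, so it is lifted clear of the nose, and the gate is at φ≈0.327. I'm now swinging it gently towards shut, which I expect at φ≈0.12.

```bash
sed -i 's/PHI0=.322/PHI0=.3264/' g.py; python3 -m jog '-0.1 2 0.1 -0.2 0 -0.7 -1; -0.3 4.5 0.1 -0.5 0 -1.5 -1; -0.4 6.9 0.1 -0.8 0 -2.3 -1; -0.4 9.4 0.2 -1.1 0 -3.1 -1; -0.5 11.9 0.2 -1.4 0 -3.9 -1; -0.5 14.4 0.2 -1.7 0 -4.7 -1; -0.4 16.9 0.2 -2 0 -5.5 -1; -0.4 18.5 0.2 -2.1 0 -6.1 -1'; python3 - <<'E'
from g import *
st(); s,d_,W=snap('wrist','w5'); st(); print('phi cmd',.3264-.112)
T=pose(.2144,.24); print(T[:3,3],R.from_matrix(T[:3,:3]).as_euler('xyz'))
E
```

```text
clock: 6.98
eef_pos: [459.1, 322.6, 218.9]
tool_rot: [-3.14, 0.34, 1.359]
force: [1.3, 4.9, -17.2]
width: 9.0
clk 6.975 [459.05 322.6  218.86] [-3.1402  0.3397  1.3586] F [  1.26   4.93 -17.18] M [ 1.88  -0.6    0.038] w 9.04
clk 7.025 [459.22 322.51 218.83] [-3.1402  0.3397  1.3588] F [  1.7    5.31 -17.02] M [ 1.831 -0.535  0.042] w 8.92
phi cmd 0.21440000000000003
[459.13792523 322.294095   219.37064911] [-3.14159135  0.34        1.35640022]
```

View pics/w5.png

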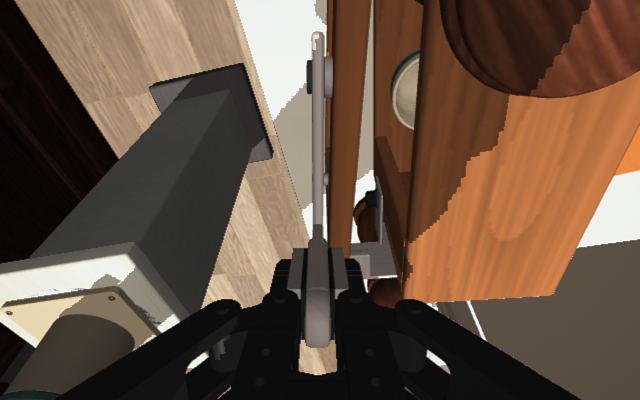

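The pull has built up to 17 N downward on the tool. That is a vertical mismatch that the controller integrates. I'm relieving it before going on.

```bash
python3 -m jog '0.4 0 0.7 0 0 0 -1; 0.4 0 0.7 0 0 0 -1'; python3 -m jog '0 0 0 0 0 0 -1; 0 0 0 0 0 0 -1'; python3 - <<'E'
from g import *
st()
E
```

```text
clock: 7.28
eef_pos: [459.2, 322.4, 218.7]
tool_rot: [-3.141, 0.34, 1.358]
force: [1.0, 3.6, -12.5]
width: 9.5
clock: 7.52
eef_pos: [459.1, 322.4, 218.6]
tool_rot: [-3.141, 0.34, 1.357]
force: [2.0, 3.9, -11.3]
width: 9.2
clk 7.525 [459.13 322.37 218.63] [-3.1408  0.3403  1.3573] F [  1.99   3.89 -11.35] M [ 1.398 -0.437  0.084] w 9.18
```

```bash
python3 -m jog '0.6 0 1.1 0 0 0 -1; 0.6 0 1.1 0 0 0 -1; 0.6 0 1.1 0 0 0 -1'; python3 - <<'E'
from g import *
st()
rows((.2144,.24),[(p,.24) for p in(.205,.195,.185,.177,.17,.163,.157,.151)])
E
```

```text
clock: 7.9
eef_pos: [459.3, 321.9, 218.2]
tool_rot: [-3.141, 0.341, 1.357]
force: [-1.1, -0.6, 0.3]
width: 9.4
clk 7.9 [459.26 321.92 218.22] [-3.1415  0.3413  1.3567] F [-1.12 -0.6   0.25] M [0.271 0.149 0.087] w 9.45
(0.205, 0.24) [-0.1  1.6  0. ] [-0.18 -0.   -0.51]
(0.195, 0.24) [-0.2  3.2  0.1] [-0.37 -0.   -1.05]
(0.185, 0.24) [-0.3  4.9  0.1] [-0.56 -0.   -1.59]
(0.177, 0.24) [-0.3  6.2  0.1] [-0.71 -0.   -2.02]
(0.17, 0.24) [-0.4  7.3  0.1] [-0.85 -0.   -2.4 ]
(0.163, 0.24) [-0.4  8.5  0.1] [-0.98 -0.   -2.78]
(0.157, 0.24) [-0.4  9.5  0.2] [-1.1 -0.  -3.1]
(0.151, 0.24) [-0.5 10.5  0.2] [-1.21 -0.   -3.42]
```

Relieved. Continuing at about 10 mm/s to φ=0.151.

```bash
python3 -m jog '-0.1 1.6 0 -0.2 0 -0.5 -1; -0.2 3.2 0.1 -0.4 0 -1.1 -1; -0.3 4.9 0.1 -0.6 0 -1.6 -1; -0.3 6.2 0.1 -0.7 0 -2 -1; -0.4 7.3 0.1 -0.9 0 -2.4 -1; -0.4 8.5 0.1 -1 0 -2.8 -1; -0.4 9.5 0.2 -1.1 0 -3.1 -1; -0.5 10.5 0.2 -1.2 0 -3.4 -1'; python3 - <<'E'
from g import *
s=st(); s,d_,W=snap('wrist','w6'); s=st(); ph=np.pi/2-s['tool_rot'][2]; print('n force',s['force']@n(ph))
G=W[20:200,326:375].reshape(-1,3); G=G[(G[:,2]>173.5)&(G[:,2]<176.8)]
vx,vy,x0,y0=cv2.fitLine(G[:,:2].astype(np.float32),cv2.DIST_HUBER,0,.01,.01).ravel(); print('phi',np.arctan(vx/vy),len(G),ph)
T=pose(.151,.24); print(T[:3,3])
E
```

```text
clock: 8.9
eef_pos: [469.5, 319.0, 218.0]
tool_rot: [-3.141, 0.342, 1.42]
force: [-3.5, -2.6, 5.5]
width: 9.3
clk 8.9 [469.49 319.03 218.03] [-3.1412  0.3416  1.4203] F [-3.46 -2.56  5.49] M [-0.32   0.368  0.087] w 9.35
clk 8.95 [469.61 318.99 218.04] [-3.1413  0.3416  1.4204] F [-2.77 -2.21  6.47] M [-0.313  0.299  0.185] w 9.04
n force 2.408496514326093
phi 0.14740941 5129 0.150395332544921
[469.27642779 319.58646297 219.37064911]
```

View pics/w6.png

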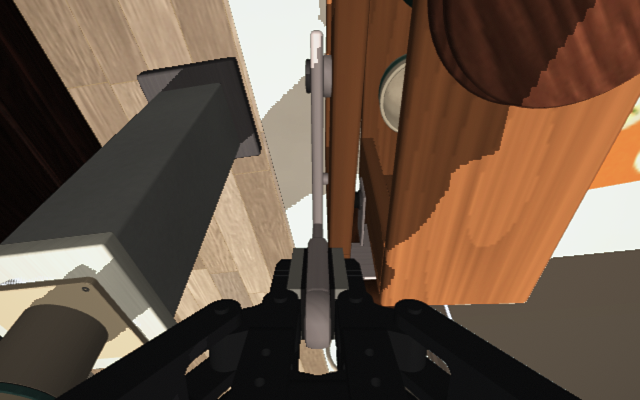

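```bash
python3 -m jog '-0.3 0 -0.3 0 0 0 -1; -0.5 0 -0.6 0 0 0 -1; -0.5 0 -0.6 0 0 0 -1'; python3 - <<'E'
from g import *
s=st();ph=np.pi/2-s['tool_rot'][2]; print('n force',s['force']@n(ph))
rows((.151,.24),[(p,.24) for p in(.148,.145,.142,.139,.136,.133,.130)])
E
```

```text
clock: 9.32
eef_pos: [469.4, 319.1, 218.1]
tool_rot: [-3.141, 0.341, 1.42]
force: [-1.3, -2.3, 5.2]
width: 8.8
clk 9.325 [469.4  319.1  218.05] [-3.1408  0.3411  1.42  ] F [-1.31 -2.31  5.24] M [-0.427  0.148  0.149] w 8.78
n force 0.9509570151222136
(0.148, 0.24) [-0.   0.5  0. ] [-0.06 -0.   -0.16]
(0.145, 0.24) [-0.1  1.   0. ] [-0.11 -0.   -0.32]
(0.142, 0.24) [-0.1  1.5  0. ] [-0.17 -0.   -0.49]
(0.139, 0.24) [-0.1  2.   0. ] [-0.23 -0.   -0.65]
(0.136, 0.24) [-0.2  2.5  0.1] [-0.29 -0.   -0.81]
(0.133, 0.24) [-0.2  3.   0.1] [-0.34 -0.   -0.97]
(0.13, 0.24) [-0.2  3.5  0.1] [-0.4  -0.   -1.13]
```

```bash
f(){ python3 - <<'E'
from g import *
s=st();ph=np.pi/2-s['tool_rot'][2]; print('  phi',round(ph,4),'n force',round(s['force']@n(ph),2))
E
}
python3 -m jog '-0.2 0.5 -0.2 -0.1 0 -0.2 -1; -0.3 1 -0.4 -0.1 0 -0.3 -1; -0.3 1.5 -0.4 -0.2 0 -0.5 -1; -0.3 2 -0.4 -0.2 0 -0.7 -1; -0.3 2 -0.4 -0.2 0 -0.7 -1' >/dev/null; f; python3 -m jog '0 0.5 0 -0.1 0 -0.2 -1; -0.1 1 0 -0.1 0 -0.3 -1; -0.1 1 0 -0.1 0 -0.3 -1' >/dev/null; f
```

```text
clk 9.95 [471.26 318.87 218.2 ] [-3.1397  0.3408  1.4333] F [-1.83 -2.79  1.77] M [-0.503  0.143  0.125] w 9.03
  phi 0.1375 n force 1.43
clk 10.325 [472.18 318.73 218.25] [-3.1395  0.3406  1.4389] F [-0.96 -3.65  2.11] M [-0.652  0.171  0.123] w 9.22
  phi 0.1319 n force 0.47
```

```bash
f(){ python3 - <<'E'
from g import *
s=st();ph=np.pi/2-s['tool_rot'][2]; print('  phi',round(ph,4),'n force',round(s['force']@n(ph),2))
E
}
python3 -m jog '-0.3 0.3 0.1 0 0 -0.1 -1; -0.4 0.5 0.1 -0.1 0 -0.2 -1; -0.4 0.5 0.1 -0.1 0 -0.2 -1' >/dev/null; f; python3 -m jog '0 0.3 0 0 0 -0.1 -1; 0 0.5 0 -0.1 0 -0.2 -1; 0 0.5 0 -0.1 0 -0.2 -1' >/dev/null; f;  python3 -m jog '0 0.3 0 0 0 -0.1 -1; 0 0.5 0 -0.1 0 -0.2 -1; 0 0.5 0 -0.1 0 -0.2 -1' >/dev/null; f
```

```text
clk 10.7 [472.63 318.59 218.24] [-3.1401  0.3398  1.4427] F [-2.55 -1.66  0.47] M [-0.377  0.146  0.096] w 9.27
  phi 0.1281 n force 2.31
clk 11.075 [473.14 318.52 218.28] [-3.1406  0.3399  1.4464] F [-0.22 -3.15  0.11] M [-0.254  0.072  0.079] w 9.45
  phi 0.1244 n force -0.17
clk 11.45 [473.41 318.46 218.28] [-3.1407  0.34    1.4501] F [-2.14 -1.77 -0.22] M [-0.151  0.269 -0.09 ] w 9.51
  phi 0.1207 n force 1.91
```

```bash
cat > f.py <<'E'
from g import *
s=st();ph=np.pi/2-s['tool_rot'][2]; q=s['eef_pos'][:2]-H[:2]
print('  phi yaw',round(ph,4),'phi arc',round(np.arctan2(-q[0],-q[1]),4),'n force',round(s['force']@n(.12),2))
E
python3 -m jog '0 0.3 0 0 0 0 -1; 0 0.3 0 0 0 0 -1' >/dev/null; python3 f.py; python3 -m jog '0 0.3 0 0 0 0 -1; 0 0.3 0 0 0 0 -1' >/dev/null; python3 f.py; python3 -m jog '0 0.3 0 0 0 0 -1; 0 0.3 0 0 0 0 -1' >/dev/null; python3 f.py
```

```text
clk 11.7 [473.58 318.42 218.29] [-3.1405  0.3401  1.4503] F [-2.56 -2.02 -0.6 ] M [-0.077  0.379 -0.095] w 9.11
  phi yaw 0.1205 phi arc 0.2024 n force 2.3
clk 11.95 [473.73 318.41 218.3 ] [-3.1402  0.3402  1.4505] F [-4.18 -2.33 -0.49] M [-0.112  0.667 -0.128] w 9.44
  phi yaw 0.1203 phi arc 0.2015 n force 3.87
clk 12.2 [473.85 318.37 218.32] [-3.1399  0.3403  1.4506] F [-6.2  -1.24 -0.15] M [-0.085  0.765 -0.23 ] w 9.64
  phi yaw 0.1202 phi arc 0.2007 n force 6.01
```

Buffer contact is felt at x≈473.4, after which the normal force rises steadily to 6 N. I'll press a touch more, then lower the bar.

```bash
python3 -m jog '0 0.2 0 0 0 0 -1; 0 0.2 0 0 0 0 -1; 0 0.2 0 0 0 0 -1' >/dev/null; python3 f.py; python3 - <<'E'
from g import *
rows((.124,.24),[(.124,b) for b in(.21,.18,.15,.13)])
rows((.124,.13),[(.124,b) for b in(.11,.09,.07,.05,.03,.015,0)])
E
```

```text
clk 12.575 [473.89 318.35 218.31] [-3.1397  0.3404  1.4507] F [-5.95 -1.8  -0.79] M [-0.11   0.806 -0.186] w 9.16
  phi yaw 0.12 phi arc 0.2005 n force 5.7
(0.124, 0.21) [-1.  -0.   2.7] [-0.    1.72 -0.  ]
(0.124, 0.18) [-1.8 -0.   5.4] [-0.    3.44  0.  ]
(0.124, 0.15) [-2.6 -0.   8.2] [-0.    5.16  0.  ]
(0.124, 0.13) [-3.1 -0.  10. ] [-0.   6.3  0. ]
(0.124, 0.11) [-0.7 -0.   1.8] [-0.    1.15 -0.  ]
(0.124, 0.09) [-1.3 -0.   3.6] [-0.    2.29  0.  ]
(0.124, 0.07) [-1.8 -0.   5.4] [-0.    3.44 -0.  ]
(0.124, 0.05) [-2.4 -0.   7.2] [-0.    4.58  0.  ]
(0.124, 0.03) [-2.9 -0.   9.1] [-0.    5.73  0.  ]
(0.124, 0.015) [-3.3 -0.  10.5] [-0.    6.59  0.  ]
(0.124, 0) [-3.6 -0.  11.9] [-0.    7.45  0.  ]
```

```bash
python3 -m jog '-1 0 2.7 0 1.7 0 -1; -1.8 0 5.4 0 3.4 0 -1; -2.6 0 8.2 0 5.2 0 -1; -3.1 0 10 0 6.3 0 -1; -3.1 0 10 0 6.3 0 -1; -3.1 0 10 0 6.3 0 -1' >/dev/null; python3 f.py
```

```text
clk 13.325 [473.22 312.07 210.18] [-3.1401  0.2304  1.4505] F [-5.57 -1.25  0.44] M [-0.16   0.921 -0.117] w 9.56
  phi yaw 0.1203 phi arc 0.197 n force 5.38
```

```bash
python3 -m jog '-0.7 0.1 1.8 0 1.2 0 -1; -1.3 0.1 3.6 0 2.3 0 -1; -1.8 0.2 5.4 0 3.4 0 -1; -1.8 0.2 5.4 0 3.4 0 -1' >/dev/null; python3 f.py
```

```text
clk 13.825 [472.99 309.02 205.51] [-3.1401  0.1706  1.4502] F [-6.31 -1.51  2.34] M [-0.163  1.03  -0.087] w 9.31
  phi yaw 0.1206 phi arc 0.1949 n force 6.08
```

```bash
cat > b.py <<'E'
from g import *
import sys
s,_,W=snap('wrist',sys.argv[1])
G=W[20:200,326:380].reshape(-1,3); G=G[(G[:,2]>173.5)&(G[:,2]<176.9)]
vx,vy,x0,y0=cv2.fitLine(G[:,:2].astype(np.float32),cv2.DIST_HUBER,0,.01,.01).ravel(); ph=np.arctan(vx/vy); print('gate phi',ph.round(4))
A=[]
for v in range(80,230,2):
    P=W[v,305:330]; q=P[:,:2]-H[:2]; a=q@d(ph)[:2]; b=q@n(ph)[:2]
    m=(b>11.5)&(b<17)&(P[:,2]>130)&(a>97)&(a<160)
    A+=list(zip(a[m],P[m,2],b[m]))
A=np.array(A); 
vx,vy,x0,y0=cv2.fitLine(A[:,:2].astype(np.float32),cv2.DIST_HUBER,0,.01,.01).ravel()
print(len(A),'bar beta',np.arctan(vy/vx).round(4),'z at pivot',y0+(92-x0)*vy/vx,'b',np.median(A[:,2]))
E
python3 b.py w7; python3 f.py
```

```text
gate phi 0.118
640 bar beta 0.072 z at pivot 165.08301 b 14.465005396326983
clk 13.875 [472.98 309.06 205.54] [-3.1402  0.1709  1.4505] F [-5.32 -2.2   1.96] M [-0.239  1.027 -0.048] w 9.44
  phi yaw 0.1203 phi arc 0.195 n force 5.02
```

View pics/w7.png

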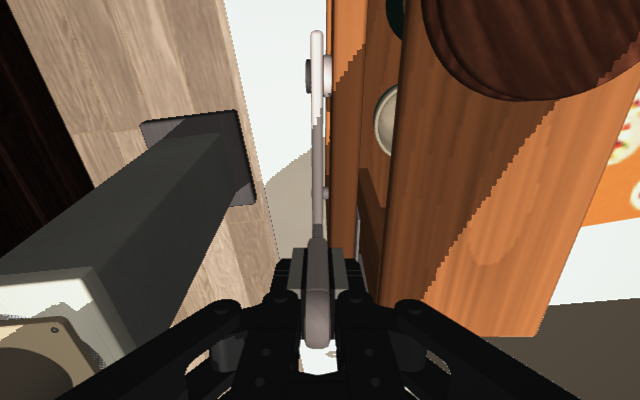

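The bar is at 0.072, below the nose top (0.10), with the gate pressed at φ=0.118, so it is going in behind the nose. Continuing down to level.

```bash
python3 -m jog '-0.6 0 1.7 0 1.2 0 -1; -1.1 0 3.4 0 2.3 0 -1; -1.5 0 5 0 3.4 0 -1; -1.5 0 5 0 3.4 0 -1' >/dev/null; python3 f.py; python3 b.py w8
```

```text
clk 14.375 [472.71 306.4  200.82] [-3.1402  0.1118  1.4502] F [-6.11 -2.64  1.58] M [-0.317  1.039 -0.041] w 9.11
  phi yaw 0.1206 phi arc 0.1936 n force 5.75
gate phi 0.1172
632 bar beta 0.0124 z at pivot 165.34052 b 14.480586718968578
```

```bash
python3 -m jog '-0.3 0 0.9 0 0.6 0 -1; -0.4 0 1.1 0 0.7 0 -1; -0.4 0 1.1 0 0.7 0 -1' >/dev/null; python3 f.py; python3 b.py w9
```

```text
clk 14.8 [472.59 306.   199.92] [-3.1403  0.1001  1.4505] F [-6.62 -2.67  3.79] M [-0.505  1.128  0.027] w 8.81
  phi yaw 0.1203 phi arc 0.1938 n force 6.26
gate phi 0.1181
631 bar beta 0.0043 z at pivot 165.24731 b 14.48338605810773
```

The bar is level and bearing lightly on the seat. I'm easing off the press in small steps so the nose takes the gate.

```bash
python3 -m jog '0 -0.3 0 0 0 0 -1; 0 -0.6 -0.2 0 0 0 -1; 0 -0.6 -0.2 0 0 0 -1' >/dev/null; python3 f.py; python3 -m jog '0 -0.3 0 0 0 0 -1; 0 -0.6 -0.1 0 0 0 -1; 0 -0.6 -0.1 0 0 0 -1' >/dev/null; python3 f.py;  python3 b.py w10
```

```text
clk 15.225 [472.55 305.99 199.93] [-3.141   0.1     1.4502] F [-4.68 -2.09  1.55] M [-0.494  0.895  0.044] w 9.39
  phi yaw 0.1206 phi arc 0.194 n force 4.39
clk 15.6 [472.54 306.02 199.93] [3.1415 0.0997 1.4497] F [-3.62 -2.71  2.79] M [-0.648  0.687  0.117] w 9.2
  phi yaw 0.1211 phi arc 0.1941 n force 3.27
gate phi 0.118
634 bar beta -0.0044 z at pivot 165.61705 b 14.449180535012086
```

```bash
python3 -m jog '0 -0.4 0 0 0 0 -1; 0 -0.8 0 0 0 0 -1; 0 -0.8 0 0 0 0 -1' >/dev/null; python3 f.py; python3 -m jog '0 -0.4 0 0 0 0 -1; 0 -0.8 0 0 0 0 -1; 0 -0.8 0 0 0 0 -1' >/dev/null; python3 f.py
```

```text
clk 16.025 [472.48 305.99 199.9 ] [3.1404 0.0993 1.4492] F [ 0.33 -4.91  3.58] M [-0.861 -0.092  0.189] w 9.37
  phi yaw 0.1216 phi arc 0.1944 n force -0.92
clk 16.4 [472.44 306.02 199.91] [3.1393 0.0989 1.4487] F [ 3.73 -4.83  3.1 ] M [-0.953 -0.526  0.292] w 9.12
  phi yaw 0.122 phi arc 0.1947 n force -4.28
```

Pulling outward with about 4 N does not move the gate, so it is latched. I'm neutralising the forces, opening, and withdrawing upward.

```bash
python3 -m jog '-0.4 0.4 -0.2 0 0 0 -1; -0.6 0.7 -0.4 0 0 0 -1; -0.6 0.7 -0.4 0 0 0 -1' >/dev/null; python3 f.py; python3 -m jog '0 0 0 0 0 0 -0.7; 0 0 0 0 0 0 -0.5; 0 0 0 0 0 0 -0.3; 0 0 0 0 0 0 -0.1; 0 0 0 0 0 0 0; 0 0 0 0 0 0 0' ; python3 f.py; python3 b.py w11
```

```text
clk 16.775 [472.37 306.06 199.95] [3.1405 0.0982 1.4495] F [ 4.65 -2.79 -2.26] M [-0.544 -0.988  0.263] w 9.32
  phi yaw 0.1213 phi arc 0.1951 n force -4.95
clock: 17.52
eef_pos: [471.2, 305.9, 200.2]
tool_rot: [-3.141, 0.099, 1.45]
force: [0.4, -0.0, 0.5]
width: 42.7
clk 17.525 [471.22 305.94 200.2 ] [-3.1411  0.0992  1.4498] F [ 0.44 -0.02  0.49] M [ 0.174  0.001 -0.02 ] w 42.72
  phi yaw 0.121 phi arc 0.2013 n force -0.44
gate phi 0.1171
642 bar beta 0.0004 z at pivot 165.40704 b 14.452455189331909
```

View pics/w11.png

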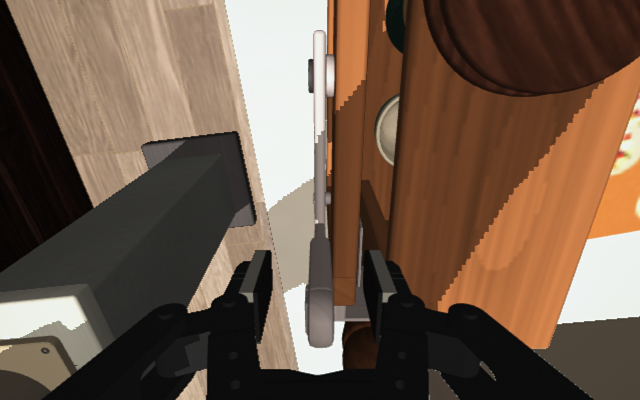

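The fingers are open and clear either side of the lug at (320, 320), and the gate stays at φ=0.117 with the bar at 0.000. I'm withdrawing upward, then checking.

```bash
python3 -m jog '-1 0 -10 0 0 0 0; -3 0 -30 0 0 0 0; -6 0 -60 0 0 0 0; -9 0 -90 0 0 0 0; -11 0 -115 0 0 0 0; -11 0 -115 0 0 0 0'; python3 b.py w12; python3 f.py; python3 - <<'E'
from g import *
snap('top','top9')
a=np.load('pics/top9.npz'); c=cv2.resize(a['im'][145:250,180:345],None,fx=4.8,fy=4.8,interpolation=cv2.INTER_CUBIC); cv2.imwrite('pics/top9c.png',c[...,::-1])
a=np.load('pics/w12.npz'); c=cv2.resize(a['im'][100:300,240:440],None,fx=3,fy=3,interpolation=cv2.INTER_CUBIC); cv2.imwrite('pics/w12c.png',c[...,::-1])
E
```

```text
clock: 18.32
eef_pos: [472.2, 307.4, 318.2]
tool_rot: [3.138, 0.096, 1.449]
force: [-0.6, 0.7, -0.8]
width: 42.9
gate phi 0.1166
209 bar beta 0.008 z at pivot 165.18289 b 14.405745687315676
clk 18.375 [471.62 306.6  316.59] [3.1405 0.098  1.4496] F [ 0.7  -0.33 -0.2 ] M [ 0.118 -0.008  0.015] w 42.79
  phi yaw 0.1212 phi arc 0.1998 n force -0.73
```

View pics/w12c.png

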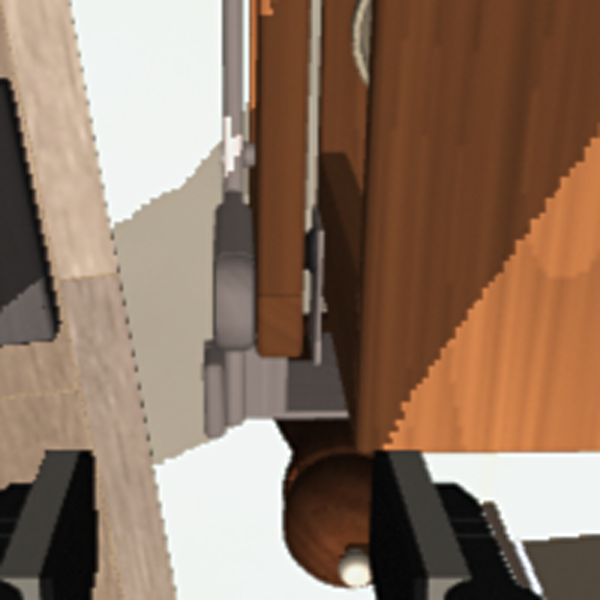

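View pics/top9c.png

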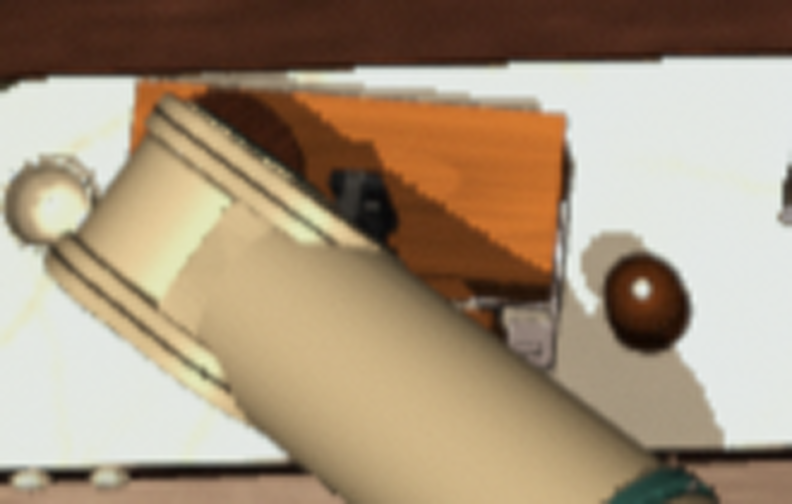

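In the wrist view the bar's end (235, 385 in the crop) lies in the keeper right behind the nose (213, 390). The gate is parallel to the cupboard, and the cup and mill look unmoved. Handing in.

```bash
python3 - <<'E'
from g import *
st(); print(ctrl.finish_job())
E
```

```text
clk 18.425 [471.22 306.11 315.63] [-3.1412  0.0995  1.4498] F [ 0.88 -0.8  -0.41] M [ 0.09  -0.018  0.023] w 42.53
the job is handed in; nothing more can be done
None
```

The gate is shut and latched, and I handed the job in at 18.4 s with the gripper clear. I pinched the lug, raised the bar to about +0.245 rad and swung the gate in slowly. I stopped once I felt the buffer, at roughly 6 N on the tool, or about 3–4 N at the buffer. I then lowered the bar behind the nose with the gate held pressed.

**Last checks:**
- **Bar and gate:** after release the bar measured between 0.000 and 0.008 rad (level), and the gate stayed put. The last wrist picture shows the bar's end in the keeper, right behind the nose.
- **Latch hold:** before release, a 4–5 N outward pull did not move the gate.
- **Bystanders:** the cup and pepper mill look unmoved in the last top view. The arm hid part of that view, and I did not measure the spoon, creamer and teal glass again.

**What did not go to plan:**
- **Upward pull:** while swinging the gate, a vertical mismatch of 1–2 mm let the upward pull on the lug build to about 17 N. I relieved it before going on.
- **Force correction before release:** the small correction meant to bring the tool force to zero left about 5 N of outward pull. It vanished when the fingers opened.

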